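# Complete and check the tile row under the sprung gauge

## Task

Put spare square tiles of the same size as those already in the row into the two empty pockets of the gauge, each flat on its pocket's floor. Then, by its upturned tab, draw the sprung blade out over the full row until the rider on the housing's top stands level with the index, and ease the blade gently back fully home, so that the rider is left standing at the index. Move the rider only by means of the blade, never push it with the fingers, and leave everything on the table that is not one of these tiles where it is.

Things in the scene. Friction and masses are not known exactly. Their poses are not given: they have to be found in the camera images.
- gauge: the row gauge, screwed to the table: plate 410 x 84 x 4 mm with a grey housing at one end and a row of four open pockets. x = direction in which the blade is drawn, y across, z up; origin on the table under the middle of the housing's front face. Housing: x -185 to 0 mm, y -28 to 28, top at z = 50 mm, with a 12 mm slot along it. Pockets at x = 80, 116, 152, 188 mm
- pocket0 (a point): pocket 0 (0 is nearest the housing): centre of its floor, 4 mm above the table; axes as the gauge's. 32 x 32 mm, walls 4 mm thick with tops at z = 9 mm; a seated tile stands 13 mm proud of them (its top at z = 22 mm)
- pocket1 (a point): pocket 1 (0 is nearest the housing): centre of its floor, 4 mm above the table; axes as the gauge's. 32 x 32 mm, walls 4 mm thick with tops at z = 9 mm; a seated tile stands 13 mm proud of them (its top at z = 22 mm)
- pocket2 (a point): pocket 2 (0 is nearest the housing): centre of its floor, 4 mm above the table; axes as the gauge's. 32 x 32 mm, walls 4 mm thick with tops at z = 9 mm; a seated tile stands 13 mm proud of them (its top at z = 22 mm)
- pocket3 (a point): pocket 3 (0 is nearest the housing): centre of its floor, 4 mm above the table; axes as the gauge's. 32 x 32 mm, walls 4 mm thick with tops at z = 9 mm; a seated tile stands 13 mm proud of them (its top at z = 22 mm)
- slide (a joint): how far the sprung blade is drawn out of the housing, m: 0 fully home, 0.155 at most. The blade is a steel rule 24 mm wide, z = 26 to 28 mm, passing 4 mm above seated tiles. A spring pulls it home with 3.5 N at 0 and about 9 N at 0.14
- tab (a point): middle of the top edge of the upturned tab at the blade's end, 60 mm above the table. A plate 4 mm thick (along the gauge's x), 36 mm wide, standing on the blade from z = 28 to 60 mm. Home, it is at gauge x = 50 mm: 48 mm of free room between it and the housing's front for fingers to hook it from behind
- rider (a joint): how far the rider has been pushed along the slot in the housing's top, m: 0 (rearmost) to 0.148; it starts where an earlier check left it. A pin on the blade's tail pushes it outward as the blade is drawn (once slide exceeds rider + 0.001) and leaves it behind when the blade goes home; friction holds it
- rider_line (a point): white line across the top of the rider, a dark steel block 8 x 22 x 12 mm on the housing's top; point in the middle of its top, 62.5 mm above the table
- index: the index: a small steel clamp fixed on the housing's far edge (gauge +y), with a narrow tongue, 3 mm wide, that points at the slot. Origin on the line of the slot at the housing's top, in line with the tongue; x as the gauge's x. The rider is level with the index when the rider's line has the index's x
- tile_a: a square tile, 28 x 28 x 18 mm, terracotta with a white glazed top; origin at the centre of its underside, z up, sides along its x and y. Stands in one of the pockets at the start
- tile_b: a square tile, 28 x 28 x 18 mm, terracotta with a white glazed top; origin at the centre of its underside, z up, sides along its x and y. Stands in one of the pockets at the start
- tile_c: a square tile, 28 x 28 x 18 mm, terracotta with a white glazed top; origin at the centre of its underside, z up, sides along its x and y. A spare, lying loose on the table at the start
- tile_d: a square tile, 28 x 28 x 18 mm, terracotta with a white glazed top; origin at the centre of its underside, z up, sides along its x and y. A spare, lying loose on the table at the start
- tile_e: a square tile, 28 x 28 x 18 mm, terracotta with a white glazed top; origin at the centre of its underside, z up, sides along its x and y. A spare, lying loose on the table at the start
- blank: bystander: a square blank 28 x 28 mm that looks like the tiles but is 30 mm thick, too thick to pass under the blade; origin at the centre of its underside
- star: bystander: eight-pointed star tile, 51 mm over its points, 18 mm thick; origin at the centre of its underside
- pentagon: bystander: five-sided tile, 54 mm across, 18 mm thick; origin at the centre of its underside
- octagon: bystander: eight-sided tile, 50 mm across, 14 mm thick; origin at the centre of its underside
- strip: bystander: plain terracotta strip 65 (its x) x 14 x 15 mm; origin at the centre of its underside
- bottle: bystander: blue plastic bottle, 52 mm across, 120 mm high; origin at the centre of its underside
- pot: bystander: blue ceramic bowl, 80 mm across, 65 mm high; origin at the centre of its underside
- hammer: bystander: hammer 260 mm long, lying along its x; origin under its middle
Not all that is in view belongs to the job. What is shaped like the tile_c but blue or red is not meant.

How it is judged:
By the outcome, as a careful person would: the job done as asked, in the order asked, and still so for the second after the job is handed in, with the robot touching nothing.
It also fails if it takes over 72 s, if anything falls off the work surface, if the arm or the gripper's body presses on something with over 40 N, if the wrist force passes 120 N, or if a joint passes its speed limit or range.

## Robot

A 6-joint arm with a two-finger parallel gripper is mounted at the origin on the work surface. World frame = base frame: x ahead of the robot, y to its left, z up, the work surface at z = 0. Lengths are in m, angles in rad, forces in N, time in s.
With the tool pointing down it reaches from about 0.35 to 0.975 m from the base axis. Payload 17.4 kg.
Tool frame: the origin (TCP) lies midway between the tips of the shut fingers; the grasp point (between the pads) lies 19 mm behind it; y points along the fingers, z is the direction in which the jaws open and shut, and the axes are right-handed (so a half turn about y gives the same grasp; the last joint's range is limited). The gripper opens to 85 mm and grips with 20 to 120 N. Pads are 22 mm wide; open, the fingers measure 114 mm over their backs; the gripper's body (76 mm by 85 mm) begins 54 mm behind the grasp point. The pads swing forward as they close: fully open they stand 13 mm farther back than shut.
Start: joints at [-1.152, 0.116, 1.442, -0, 1.584, -0.038], TCP at [0.298, -0.606, 0.231] pointing down, gripper open.
Joint ranges: [-2.83, 2.83], [-0.83, 2.19], [0.07, 2.5], [-1.14, 4.28], [0.01, 3], [-2.97, 2.97]. Speed limits (rad/s): [1.89, 1.89, 2.22, 3.14, 3.14, 3.14].

## Interface

Orientations are given as a unit quaternion [w, x, y, z].
In Python, from bench import get_obs, grab_frame, get_calibration, sign_off gives the robot as it stands. The module is installed in compiled form; this text tells all that it offers.
- The arm moves only by the tool send_rows, never from a script. Its arguments are lists of equal length, an entry for each row: "jaw": the opening, from 0 (shut) to 1 (fully open); "delta_pos": the shift along the tool's x, y, z scaled (see below), a list of three; "turn": the turn about the tool's y scaled (see below). In form: {"jaw": [jaw, ...], "delta_pos": [[tx, ty, tz], ...], "turn": [turn, ...]}. A call has 1 to 12 rows; each row shifts and turns the commanded pose from where the row before left it, along the tool's axes as they then stand; what a row does not reach is not made up. The controller multiplies each number of a shift by 0.6 m and each number of a turn by 60 degrees. A row lasts 1/10 s, in which the tool goes at most 50 mm and 8.59 degrees, less where a joint would pass 70% of its speed; a pose out of reach is approached as far as the arm can. A call with a number of a shift or a turn outside -1 to 1 is refused whole. A call with a gripper value outside its range is refused whole. The fingers move at their own pace and stop on an object; "force" is the grip in N (left out, the last holds). Time passes only in rows, so rows that do not move let the fingers close. It gives the time, the measured TCP pose, the force and the opening at its end, in the units of the state.
- get_obs(): the state, without advancing time (a new reading comes with each control period).
- grab_frame(name): name is "scene" or "top"; returns the picture (384x512x3 uint8, red, green, blue); there is no depth.
- get_calibration(name): a dict with "fov_y" (degrees; the focal length in pixels is half the picture's height over the tangent of half this angle, whatever the lens; pixels are square), "cx", "cy" (the principal point, pixels), "D" ([k1, k2, p1, p2, k3] as OpenCV has them; the pictures are not rectified), "extrinsics" (4x4, takes a point from camera to world coordinates). Camera axes: x right, y down, z forward; pixel columns grow to the right and rows downward; lengths in m; the calibration is good to about 2 mm. A picture is of the moment at which its call begins. get_calibration takes no time and is no camera call.
- sign_off(): hands the job in, once; it reports no verdict.
The state is a dict: "time_s": time; "qpos": joint angles; "qd": joint speeds; "joint_efforts": joint torques, N m; "tcp_pos": TCP position; "tcp_rot": TCP orientation; "ft_force": force on the tool from outside, world axes, zero at the start; "wrist_torque": the same for the moment, N m; "opening": finger opening in m.
Only numpy, scipy, OpenCV 4.12 (cv2) and the standard library are available. Lean on these libraries where they do the work, as an engineer would, in place of code of your own. Each camera call takes 0.05 s, during which the arm holds its last target. There are 200 camera calls.

## Working session

There is one attempt and no reset: what is moved stays moved. The work goes in short steps, Python scripts to look and compute and a tool call to move; the robot and the scene stay as the last step left them, time stands still between calls to the robot, and variables do not carry over. Pictures are saved under pics/ and viewed, about 8 in all and at most 12, crops included, and the job is handed in when it is done.

Besides the shell and the picture viewer there is one more tool, called after "Request:" in YAML: its name, and indented under it one key for each argument. send_rows: Moves the arm, as the interface text tells. Its arguments: {"type":"object","properties":{"jaw":{"type":"array","items":{"type":"number"}},"delta_pos":{"type":"array","items":{"type":"array","items":{"type":"number"}}},"turn":{"type":"array","items":{"type":"number"}},"force":{"type":"number"}},"required":["jaw","delta_pos","turn"]}

```bash
mkdir -p pics; cat > h.py <<'E'
import numpy as np, cv2
from bench import get_obs, grab_frame, get_calibration
def cal(n):
    c=get_calibration(n); f=192/np.tan(np.radians(c['fov_y'])/2)
    return np.array([[f,0,c['cx']],[0,f,c['cy']],[0,0,1]]),np.array(c['D']),np.array(c['extrinsics'])
def ray(n,uv,z):
    K,D,T=cal(n); p=cv2.undistortPoints(np.array(uv,float).reshape(-1,1,2),K,D).reshape(-1,2)
    d=np.c_[p,np.ones(len(p))]@T[:3,:3].T; o=T[:3,3]
    return o+d*((np.array(z)-o[2])/d[:,2])[:,None]
def proj(n,P):
    K,D,T=cal(n); Ti=np.linalg.inv(T)
    return cv2.projectPoints(np.array(P,float).reshape(-1,1,3),cv2.Rodrigues(Ti[:3,:3])[0],Ti[:3,3],K,D)[0].reshape(-1,2)
def snap(n,name):
    im=grab_frame(n)[:,:,::-1].copy(); cv2.imwrite(f'pics/{name}.png',im); return im
E
python3 - <<'E'
from h import *
for n in('scene','top'):
    im=snap(n,n+'0'); cv2.imwrite(f'pics/{n}0b.png',cv2.resize(im,(800,600),interpolation=cv2.INTER_CUBIC))
    K,D,T=cal(n); print(n,K[0,0],T.round(3).tolist())
o=get_obs(); print(o['tcp_pos'],o['tcp_rot'],o['opening'],o['time_s'])
E
```

```text
scene 444.49791487808386 [[0.848, 0.428, -0.314, 0.93], [0.53, -0.682, 0.504, -0.532], [0.002, -0.593, -0.805, 0.972], [0.0, 0.0, 0.0, 1.0]]
top 455.0384893453335 [[0.009, -0.999, 0.052, 0.52], [-1.0, -0.008, 0.005, 0.027], [-0.004, -0.053, -0.999, 1.114], [0.0, 0.0, 0.0, 1.0]]
[ 0.29763877 -0.60564725  0.23064377] [ 0.16002736 -0.16016743  0.68910547 -0.68838309] 0.08530053471731952 0.1
```

View pics/top0b.png

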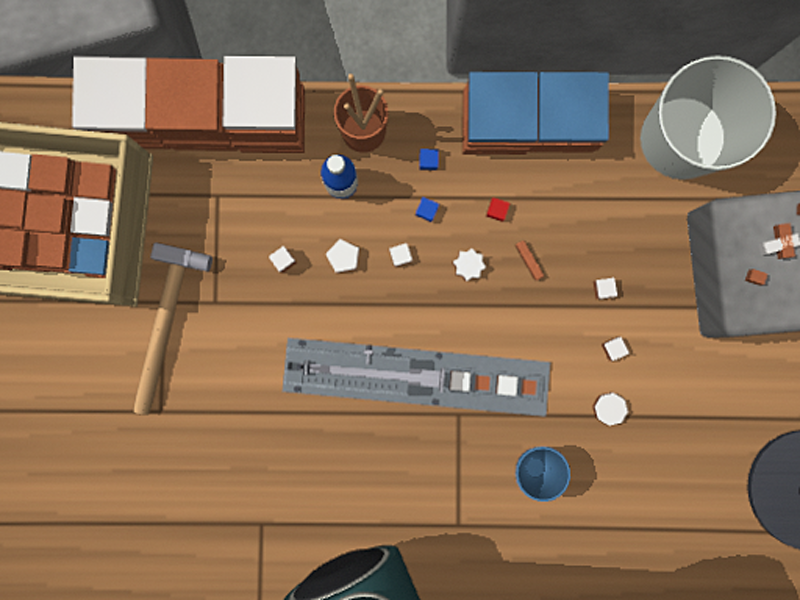

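View pics/scene0b.png

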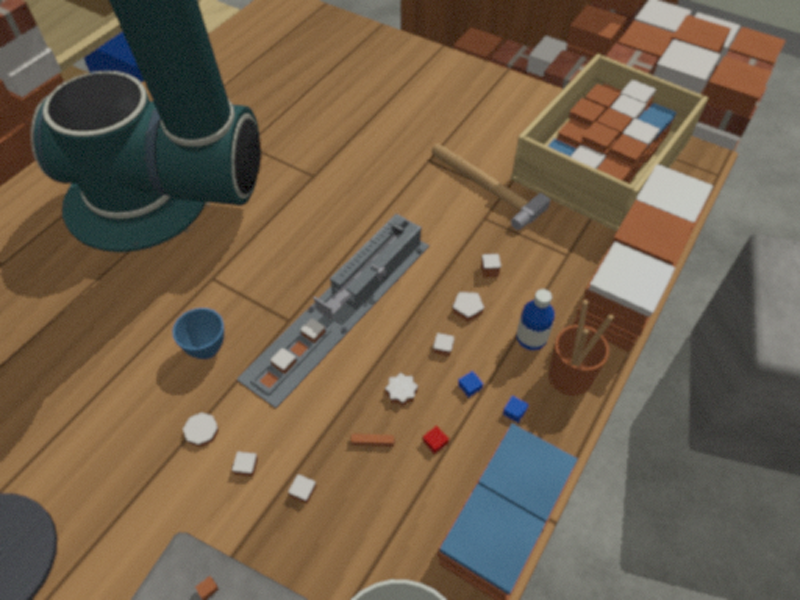

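```bash
python3 - <<'E'
from h import *
W={}
for n in('scene','top'):
    im=cv2.imread(f'pics/{n}0.png'); hsv=cv2.cvtColor(im,cv2.COLOR_BGR2HSV)
    m=((hsv[...,1]<45)&(hsv[...,2]>185)).astype('uint8')*255
    cs,_=cv2.findContours(m,cv2.RETR_EXTERNAL,cv2.CHAIN_APPROX_NONE)
    W[n]=[]
    for c in cs:
        a=cv2.contourArea(c)
        if 60<a<700:
            M=cv2.moments(c); u=(M['m10']/a,M['m01']/a); 
            W[n].append(u); p=ray(n,[u],.018)[0]
            box=ray(n,cv2.boxPoints(cv2.minAreaRect(c)),.018)[:,:2]; e=box[1]-box[0]; e2=box[2]-box[1]
            print(n,np.round(u,1),a,'z18:',p[:2].round(4),'ang',np.degrees(np.arctan2(e[1],e[0])).round(1)%90,np.linalg.norm(e).round(4),np.linalg.norm(e2).round(4))
def tri(a,b):
    A=[];r=[]
    for n,u in(('top',a),('scene',b)):
        p=ray(n,[u],0.)[0]; o=cal(n)[2][:3,3]; d=(p-o)/np.linalg.norm(p-o); Q=np.eye(3)-np.outer(d,d); A.append(Q); r.append(Q@o)
    A=np.vstack(A);r=np.hstack(r); x=np.linalg.lstsq(A,r,rcond=None)[0]; return x,np.linalg.norm(A@x-r)
for a in W['top']:
    for b in W['scene']:
        x,e=tri(a,b)
        if e<.005 and -.01<x[2]<.05: print('tri',np.round(a),np.round(b),x.round(4),e.round(4))
t=cv2.imread('pics/top0.png')[210:272,176:358]; cv2.imwrite('pics/c1.png',cv2.resize(t,None,fx=4.39,fy=4.39,interpolation=cv2.INTER_CUBIC))
s=cv2.imread('pics/scene0.png')[130:265,145:280]; cv2.imwrite('pics/c2.png',cv2.resize(s,None,fx=4.4,fy=4.4,interpolation=cv2.INTER_CUBIC))
E
```

```text
scene [192.7 311.2] 96.0 z18: [ 0.6196 -0.2951] ang 10.599999999999994 0.0247 0.0239
scene [155.8 295.1] 87.0 z18: [ 0.5262 -0.3092] ang 29.200000000000003 0.0245 0.0244
scene [127.7 273.4] 212.5 z18: [ 0.4361 -0.3024] ang 57.6 0.042 0.041
scene [256.6 247.1] 156.0 z18: [ 0.6545 -0.0836] ang 56.7 0.0381 0.0374
scene [180.6 228.9] 63.0 z18: [ 0.4663 -0.1407] ang 85.1 0.0239 0.0223
scene [299.5 193.5] 139.0 z18: [0.6658 0.1131] ang 32.1 0.04 0.0392
scene [375.2 100.6] 104.0 z18: [0.6941 0.5531] ang 8.200000000000003 0.037 0.052
scene [410.   83.3] 124.0 z18: [0.7572 0.6884] ang 6.5 0.0475 0.0536
scene [401.8  67.3] 107.5 z18: [0.7057 0.7508] ang 7.400000000000006 0.0468 0.0526
scene [408.2  57.9] 98.0 z18: [0.7057 0.8099] ang 8.099999999999994 0.0454 0.0529
scene [440.7  37.5] 436.0 z18: [0.7628 0.9811] ang 9.0 0.1004 0.1137
scene [423.9   8.8] 282.0 z18: [0.6506 1.1243] ang 10.099999999999994 0.093 0.1069
top [390.7 261.5] 285.0 z18: [ 0.436  -0.3038] ang 14.700000000000003 0.0454 0.0455
top [324.4 246.4] 120.5 z18: [ 0.47   -0.1468] ang 84.2 0.0282 0.0285
top [394.1 222.7] 119.5 z18:
[... 346 characters left out ...]
. ] 61.0 z18: [ 0.6872 -0.5499] ang 16.599999999999994 0.0253 0.0167
top [218.9 163.3] 270.0 z18: [0.6679 0.1083] ang 0.5 0.0461 0.0487
top [ 58.1 138.1] 399.5 z18: [0.7252 0.4962] ang 86.4 0.0526 0.053
top [214.2 104.2] 73.5 z18: [0.8125 0.1213] ang 45.8 0.0242 0.0225
top [  8.4 108.3] 354.5 z18: [0.7956 0.6152] ang 86.5 0.0531 0.0435
tri [391. 261.] [128. 273.] [ 0.4365 -0.303   0.0195] 0.0007
tri [324. 246.] [181. 229.] [ 0.4707 -0.145   0.0279] 0.0006
tri [394. 223.] [156. 295.] [ 0.5283 -0.3107  0.0237] 0.0005
tri [388. 184.] [193. 311.] [ 0.6211 -0.2967  0.0236] 0.0006
tri [300. 169.] [257. 247.] [ 0.6561 -0.0869  0.0245] 0.0005
tri [219. 163.] [300. 193.] [0.6673 0.1081 0.0249] 0.0007
```

View pics/c1.png

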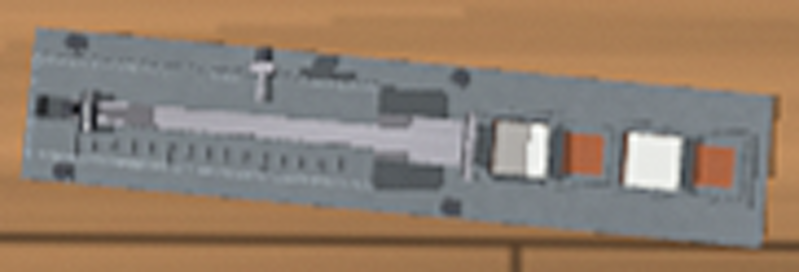

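View pics/c2.png

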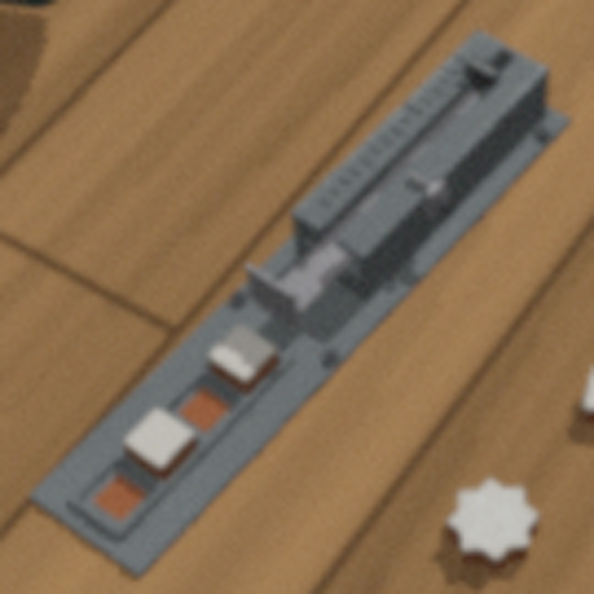

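```bash
cat >> h.py <<'E'
from scipy.spatial.transform import Rotation as R
def plan(target,yaw):
    """yaw: jaw axis angle in world, deg (mod 180). prints turn units and shift units in tool axes after the turn"""
    o=get_obs(); q=o['tcp_rot']; Rm=R.from_quat([q[1],q[2],q[3],q[0]]); M=Rm.as_matrix()
    cur=np.degrees(np.arctan2(M[1,2],M[0,2])); d=(yaw-cur+90)%180-90
    M2=R.from_euler('z',d,degrees=True).as_matrix()@M
    s=M2.T@(np.array(target)-o['tcp_pos'])
    print('t',round(o['time_s'],2),'tcp',o['tcp_pos'].round(4),'yaw',cur.round(2),'tooly',M[:,1].round(3),'F',o['ft_force'].round(1),'open',round(o['opening'],4),'q6',o['qpos'][5].round(2))
    print(' turn units',round(-d/60,4),'(deg about tool y',round(-d,2),') shift units',(s/.6).round(4),'rows',int(np.ceil(np.linalg.norm(s)/.05)))
E
python3 - <<'E'
from h import *
im=cv2.imread('pics/top0.png'); hsv=cv2.cvtColor(im,cv2.COLOR_BGR2HSV).astype(int)
roi=np.zeros(im.shape[:2],bool); roi[205:275,172:362]=1
m=(roi&((hsv[...,1]<90)|((hsv[...,0]>60)&(hsv[...,0]<140)))).astype('uint8')*255
m=cv2.morphologyEx(m,cv2.MORPH_CLOSE,np.ones((5,5)))
c=max(cv2.findContours(m,cv2.RETR_EXTERNAL,cv2.CHAIN_APPROX_NONE)[0],key=cv2.contourArea)
P=ray('top',c.reshape(-1,2),.004)[:,:2]
r=cv2.minAreaRect((P*1000).astype('float32')); print('plate',r)
om=(roi&(hsv[...,1]>150)&(hsv[...,0]<12)); om[:, :300]=0
n,l,st,ce=cv2.connectedComponentsWithStats(om.astype('uint8'))
for i in range(1,n):
    if st[i,4]>15: print('orange',st[i],ce[i],ray('top',[ce[i]],.004)[0].round(4))
print('tile2',ray('top',[[324.4,246.4]],.022)[0].round(4))
# rider & index crude
print('rider,index crude',ray('top',[[176+93/4.39,210+112/4.39],[176+264/4.39,210+85/4.39]],.06).round(4))
plan([.528,-.312,.1],27)
E
```

```text
plate ((481.58612060546875, -7.4058685302734375), (411.5325012207031, 85.88719177246094), 85.24597930908203)
orange [305 241   8   8  61] [308.36065574 244.57377049] [ 0.4733 -0.1103  0.004 ]
orange [334 244   8   8  53] [338.03773585 247.33962264] [ 0.4674 -0.182   0.004 ]
tile2 [ 0.4701 -0.1462  0.022 ]
rider,index crude [[0.4942 0.1532 0.06  ]
 [0.5091 0.0634 0.06  ]]
t 0.1 tcp [ 0.2976 -0.6056  0.2306] yaw -63.83 tooly [-0.     0.001 -1.   ] F [-0.3  0.2  0.6] open 0.0853 q6 -0.04
 turn units 1.4862 (deg about tool y 89.17 ) shift units [ 0.2618  0.2183 -0.5641] rows 8
```

Request:
send_rows:
  jaw: [0.7,0.7,0.7,0.7,0.7,0.7,0.7,0.7,0.7,0.7,0.7,0.7]
  delta_pos:
    - [-0.056,0.0218,-0.027]
    - [-0.056,0.0218,-0.027]
    - [-0.056,0.0218,-0.027]
    - [-0.056,0.0218,-0.027]
    - [-0.056,0.0218,-0.027]
    - [-0.056,0.0218,-0.027]
    - [-0.056,0.0218,-0.027]
    - [-0.056,0.0218,-0.027]
    - [-0.056,0.0218,-0.027]
    - [-0.056,0.0218,-0.027]
    - [0,0,0]
    - [0,0,0]
  turn: [0,0,0,0,0,0,0,0,0,0,0,0]
  force: 40

```text
time_s: 1.3
tcp_pos: [0.5279, -0.3115, 0.1]
tcp_rot: [0.16, -0.161, 0.689, -0.688]
ft_force: [-0.1, -0.2, -0.3]
opening: 0.0599
```

```bash
python3 - <<'E'
from h import *
plan([.528,-.312,.008],-62.9)
E
```

```text
t 1.3 tcp [ 0.5279 -0.3115  0.1   ] yaw -63.74 tooly [-0.001  0.    -1.   ] F [-0.1 -0.2 -0.3] open 0.0599 q6 0.54
 turn units -0.0139 (deg about tool y -0.84 ) shift units [0.0002 0.1533 0.0009] rows 2
```

Request:
send_rows:
  jaw: [0.7,0.7,0.7,0.7,0.7,0.0,0.0,0.0,0.0,0.0,0.0,0.0]
  delta_pos:
    - [0,0.05,0]
    - [0,0.05,0]
    - [0,0.035,0]
    - [0,0.0183,0]
    - [0,0,0]
    - [0,0,0]
    - [0,0,0]
    - [0,0,0]
    - [0,0,0]
    - [0,0,0]
    - [0,0,0]
    - [0,0,0]
  turn: [-0.014,0,0,0,0,0,0,0,0,0,0,0]
  force: 40

```text
time_s: 2.5
tcp_pos: [0.5285, -0.3128, 0.0102]
tcp_rot: [-0.166, 0.165, -0.687, 0.688]
ft_force: [-2.0, 0.1, 6.6]
opening: 0.0268
```

```bash
python3 - <<'E'
from h import *
snap('scene','s1')
plan([.4672,-.1822,.06],-4.75)
E
```

```text
t 2.55 tcp [ 0.5285 -0.3128  0.0102] yaw -62.98 tooly [ 0.002 -0.002 -1.   ] F [-0.7 -0.8  7.9] open 0.0267 q6 0.52
 turn units -0.9706 (deg about tool y -58.23 ) shift units [-0.2085 -0.0831 -0.1196] rows 4
```

Request:
send_rows:
  jaw: [0,0,0,0,0,0,0,0,0,0,0,0]
  delta_pos:
    - [0,-0.03,0]
    - [0,-0.035,0]
    - [0,-0.022,0]
    - [0,0,0]
    - [0,0,0]
    - [0,0,0]
    - [0,0,0]
    - [0,0,0]
    - [0,0,0]
    - [0,0,0]
    - [0,0,0]
    - [0,0,0]
  turn: [0,0,0,-0.1213,-0.1213,-0.1213,-0.1213,-0.1213,-0.1213,-0.1213,-0.1213,0]

```text
time_s: 3.75
tcp_pos: [0.5279, -0.3122, 0.0611]
tcp_rot: [-0.479, 0.479, -0.52, 0.52]
ft_force: [-0.5, 0.3, 0.1]
opening: 0.0268
```

```bash
python3 - <<'E'
from h import *
plan([.4672,-.1822,.04],-4.75)
E
```

```text
t 3.75 tcp [ 0.5279 -0.3122  0.0611] yaw -4.63 tooly [ 0. -0. -1.] F [-0.5  0.3  0.1] open 0.0268 q6 -0.49
 turn units 0.002 (deg about tool y 0.12 ) shift units [-0.2076  0.035  -0.1188] rows 3
```

Request:
send_rows:
  jaw: [0,0,0,0,0,0,0,0]
  delta_pos:
    - [-0.0416,0,-0.0238]
    - [-0.0415,0,-0.0238]
    - [-0.0415,0,-0.0238]
    - [-0.0415,0,-0.0237]
    - [-0.0415,0,-0.0237]
    - [0,0.0175,0]
    - [0,0.0175,0]
    - [0,0,0]
  turn: [0,0,0,0,0,0,0,0]

```text
time_s: 4.55
tcp_pos: [0.4667, -0.1823, 0.0381]
tcp_rot: [0.478, -0.479, 0.521, -0.52]
ft_force: [-0.4, -0.1, -0.0]
opening: 0.0265
```

```bash
python3 - <<'E'
from h import *
plan([.4672,-.1822,.015],-4.75)
s=snap('scene','s2'); u=proj('scene',[[.4672,-.1822,.01]])[0]; print(u)
x,y=u.astype(int); a=s[y-50:y+50,x-60:x+60]
t=snap('top','t2'); u=proj('top',[[.4672,-.1822,.01]])[0]; x,y=u.astype(int); b=t[y-50:y+50,x-60:x+60]
cv2.imwrite('pics/c3.png',cv2.resize(np.vstack([a]),None,fx=5,fy=5,interpolation=cv2.INTER_CUBIC))
E
```

```text
t 4.55 tcp [ 0.4667 -0.1823  0.0381] yaw -4.87 tooly [-0.002  0.001 -1.   ] F [-0.4 -0.1 -0. ] open 0.0265 q6 -0.34
 turn units -0.002 (deg about tool y -0.12 ) shift units [-0.0003  0.0385  0.0009] rows 1
[170.93427182 243.00325415]
```

View pics/c3.png

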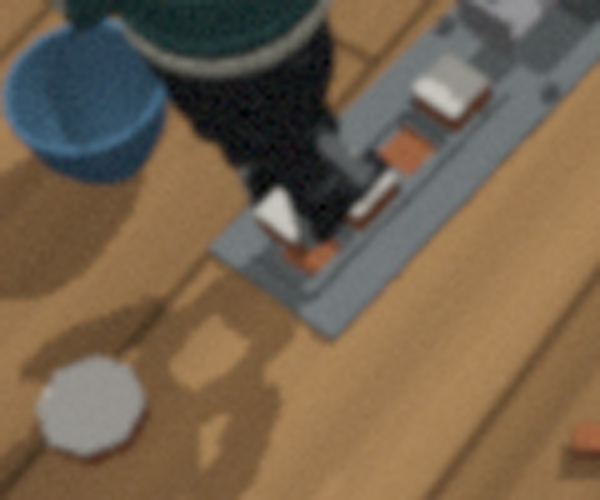

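Request:
send_rows:
  jaw: [0,0,0,0,0,0,0]
  delta_pos:
    - [0,0.012,0]
    - [0,0.01,0]
    - [0,0.007,0]
    - [0,0.004,0]
    - [0,0.004,0]
    - [0,0,0]
    - [0,0,0]
  turn: [0,0,0,0,0,0,0]

```text
time_s: 5.35
tcp_pos: [0.4672, -0.1822, 0.0176]
tcp_rot: [-0.479, 0.479, -0.52, 0.52]
ft_force: [0.0, 0.2, 0.2]
opening: 0.027
```

```bash
python3 - <<'E'
from h import *
plan([.4672,-.1822,.014],-4.75)
E
```

```text
t 5.35 tcp [ 0.4672 -0.1822  0.0176] yaw -4.76 tooly [ 0. -0. -1.] F [0.  0.2 0.2] open 0.027 q6 -0.34
 turn units -0.0002 (deg about tool y -0.01 ) shift units [0.0001 0.0061 0.    ] rows 1
```

Request:
send_rows:
  jaw: [0,0,0,0]
  delta_pos:
    - [0,0.003,0]
    - [0,0.003,0]
    - [0,0,0]
    - [0,0,0]
  turn: [0,0,0,0]

```text
time_s: 5.75
tcp_pos: [0.4673, -0.1823, 0.0142]
tcp_rot: [-0.479, 0.479, -0.52, 0.521]
ft_force: [-0.8, -0.4, 5.0]
opening: 0.0265
```

Request:
send_rows:
  jaw: [0.6,0.6,0.6,0.6,0.6,0.6,0.6,0.6,0.6]
  delta_pos:
    - [0,0,0]
    - [0,0,0]
    - [0,0,0]
    - [0,-0.02,0]
    - [0,-0.05,0]
    - [0,-0.05,0]
    - [0,-0.025,0]
    - [0,0,0]
    - [0,0,0]
  turn: [0,0,0,0,0,0,0,0,0]

```text
time_s: 6.65
tcp_pos: [0.4669, -0.1821, 0.1003]
tcp_rot: [0.479, -0.479, 0.52, -0.52]
ft_force: [0.4, -0.2, -0.5]
opening: 0.0513
```

```bash
python3 - <<'E'
from h import *
plan([.6213,-.2986,.1],10)
E
```

```text
t 6.65 tcp [ 0.4669 -0.1821  0.1003] yaw -4.76 tooly [-0.  0. -1.] F [ 0.4 -0.2 -0.5] open 0.0513 q6 -0.34
 turn units -0.2461 (deg about tool y -14.76 ) shift units [0.2359 0.0005 0.2197] rows 4
```

Request:
send_rows:
  jaw: [0.65,0.65,0.65,0.65,0.65,0.65,0.65,0.65,0.65]
  delta_pos:
    - [0,0,0]
    - [0,0,0]
    - [0.0472,0,0.044]
    - [0.0472,0,0.044]
    - [0.0472,0,0.044]
    - [0.0472,0,0.044]
    - [0.0471,0,0.0437]
    - [0,0,0]
    - [0,0,0]
  turn: [-0.124,-0.124,0,0,0,0,0,0,0]

```text
time_s: 7.55
tcp_pos: [0.6212, -0.2983, 0.0983]
tcp_rot: [-0.542, 0.542, -0.455, 0.453]
ft_force: [0.1, 1.1, -0.2]
opening: 0.0552
```

```bash
python3 - <<'E'
from h import *
plan([.6213,-.2986,.008],10.2)
t=snap('top','t3'); cv2.imwrite('pics/c4.png',cv2.resize(t[205:300,270:420],None,fx=5,fy=5,interpolation=cv2.INTER_CUBIC))
E
```

```text
t 7.55 tcp [ 0.6212 -0.2983  0.0983] yaw 10.1 tooly [-0.003  0.002 -1.   ] F [ 0.1  1.1 -0.2] open 0.0552 q6 -0.66
 turn units -0.0017 (deg about tool y -0.1 ) shift units [0.0009 0.1504 0.0005] rows 2
```

View pics/c4.png

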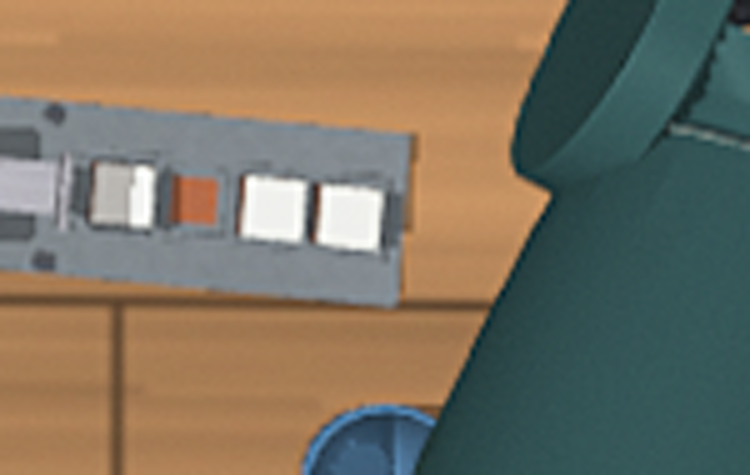

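Request:
send_rows:
  jaw: [0.65,0.65,0.65,0.65,0.65,0.0,0.0,0.0,0.0,0.0,0.0,0.0]
  delta_pos:
    - [0,0.05,0]
    - [0,0.05,0]
    - [0,0.035,0]
    - [0,0.0165,0]
    - [0,0,0]
    - [0,0,0]
    - [0,0,0]
    - [0,0,0]
    - [0,0,0]
    - [0,0,0]
    - [0,0,0]
    - [0,0,0]
  turn: [0,0,0,0,0,0,0,0,0,0,0,0]
  force: 40

```text
time_s: 8.8
tcp_pos: [0.6225, -0.2987, 0.0119]
tcp_rot: [0.542, -0.542, 0.453, -0.455]
ft_force: [-2.0, 1.4, 7.1]
opening: 0.0267
```

Request:
send_rows:
  jaw: [0,0,0,0,0,0,0,0]
  delta_pos:
    - [0,-0.03,0]
    - [0,-0.04,0]
    - [0,-0.04,0]
    - [0,0,0]
    - [0,0,0]
    - [0,0,0]
    - [0,0,0]
    - [0,0,0]
  turn: [0,0,0,0.124,0.124,0,0,0]

```text
time_s: 9.6
tcp_pos: [0.6218, -0.2984, 0.0765]
tcp_rot: [-0.48, 0.48, -0.52, 0.52]
ft_force: [0.7, -0.7, -0.6]
opening: 0.0263
```

```bash
python3 - <<'E'
from h import *
plan([.4731,-.1102,.072],-4.75)
E
```

```text
t 9.6 tcp [ 0.6218 -0.2984  0.0765] yaw -4.58 tooly [ 0. -0. -1.] F [ 0.7 -0.7 -0.6] open 0.0263 q6 -0.4
 turn units 0.0028 (deg about tool y 0.17 ) shift units [-0.292   0.0073 -0.2729] rows 5
```

Request:
send_rows:
  jaw: [0,0,0,0,0,0,0,0,0,0,0,0]
  delta_pos:
    - [-0.0417,0,-0.039]
    - [-0.0417,0,-0.039]
    - [-0.0417,0,-0.039]
    - [-0.0417,0,-0.039]
    - [-0.0417,0,-0.039]
    - [-0.0417,0,-0.039]
    - [-0.0418,0,-0.0389]
    - [0,0.02,0]
    - [0,0.02,0]
    - [0,0.02,0]
    - [0,0,0]
    - [0,0,0]
  turn: [0.003,0,0,0,0,0,0,0,0,0,0,0]

```text
time_s: 10.8
tcp_pos: [0.4737, -0.1102, 0.0395]
tcp_rot: [0.478, -0.478, 0.522, -0.521]
ft_force: [0.9, -0.4, 0.0]
opening: 0.0263
```

```bash
python3 - <<'E'
from h import *
plan([.4731,-.1102,.0195],-4.75)
E
```

```text
t 10.8 tcp [ 0.4737 -0.1102  0.0395] yaw -4.96 tooly [-0.001  0.    -1.   ] F [ 0.9 -0.4  0. ] open 0.0263 q6 -0.19
 turn units -0.0035 (deg about tool y -0.21 ) shift units [ 0.0001  0.0333 -0.0009] rows 1
```

Request:
send_rows:
  jaw: [0,0,0,0,0,0,0]
  delta_pos:
    - [0,0.012,-0.0005]
    - [0,0.01,0]
    - [0,0.006,0]
    - [0,0.003,0]
    - [0,0.002,0]
    - [0,0,0]
    - [0,0,0]
  turn: [-0.002,0,0,0,0,0,0]

```text
time_s: 11.5
tcp_pos: [0.4734, -0.1098, 0.0204]
tcp_rot: [-0.479, 0.478, -0.52, 0.521]
ft_force: [-0.1, -0.1, -0.1]
opening: 0.0263
```

Request:
send_rows:
  jaw: [0,0,0,0,0]
  delta_pos:
    - [0,0.002,0]
    - [0,0.002,0]
    - [0,0.002,0]
    - [0,0,0]
    - [0,0,0]
  turn: [0,0,0,0,0]

```text
time_s: 12.0
tcp_pos: [0.4733, -0.1097, 0.0166]
tcp_rot: [0.479, -0.479, 0.521, -0.521]
ft_force: [-0.5, 0.9, -1.6]
opening: 0.0265
```

Request:
send_rows:
  jaw: [0,0,0.6,0.6,0.6,0.6,0.6,0.6,0.6,0.6,0.6]
  delta_pos:
    - [0,0.0015,0]
    - [0,0,0]
    - [0,0,0]
    - [0,0,0]
    - [0,0,0]
    - [0,-0.03,0]
    - [0,-0.05,0]
    - [0,-0.06,0]
    - [0,-0.06,0]
    - [0,-0.03,0]
    - [0,0,0]
  turn: [0,0,0,0,0,0,0,0,0,0,0]

```text
time_s: 13.1
tcp_pos: [0.4743, -0.11, 0.1566]
tcp_rot: [-0.479, 0.478, -0.519, 0.522]
ft_force: [-1.0, -0.5, 0.1]
opening: 0.0511
```

Request:
send_rows:
  jaw: [0.5,0.5,0.5,0.5,0.5,0.5,0.5,0.5,0.5,0.5,0.5,0.5]
  delta_pos:
    - [0.08,0,0]
    - [0.08,0,0]
    - [0.08,0,0]
    - [0,0,0]
    - [0,0,0]
    - [0,0,0]
    - [0,0,0]
    - [0,0,0]
    - [0,0,0]
    - [0,0,0]
    - [0,0,0]
    - [0,0,0]
  turn: [0,0,0,0.14,0.14,0.14,0.14,0.14,0.14,0.14,0.14,0.14]

```text
time_s: 14.3
tcp_pos: [0.4609, -0.253, 0.1523]
tcp_rot: [0.056, -0.057, 0.705, -0.704]
ft_force: [-0.3, 0.4, 0.3]
opening: 0.0425
```

```bash
python3 - <<'E'
from h import *
t=snap('top','t5'); s=snap('scene','s5')
a=cv2.resize(t[205:275,172:362],(800,295),interpolation=cv2.INTER_CUBIC)   # 4.21
b=cv2.resize(s[130:265,145:325],(400,300),interpolation=cv2.INTER_CUBIC)
c=cv2.resize(s[140:200,185:265],(400,300),interpolation=cv2.INTER_CUBIC)
cv2.imwrite('pics/c5.png',np.vstack([a,np.hstack([b,c])]))
g0=np.array([.4827,.0056,0]);gx=np.array([-.0828,-.9966,0]);gy=np.array([.9966,-.0828,0])
print('pred tab top', proj('top',[g0+.05*gx+[0,0,.06]]),proj('scene',[g0+.05*gx+[0,0,.06]]))
plan(g0+.05*gx+[0,0,.11],85.25)
E
```

```text
pred tab top [[282.66841496 243.04461589]] [[205.73199178 194.62846157]]
t 14.4 tcp [ 0.4609 -0.253   0.1525] yaw -80.58 tooly [-0.001  0.001 -1.   ] F [ 0.3 -0.9 -0.7] open 0.0427 q6 0.86
 turn units 0.2362 (deg about tool y 14.17 ) shift units [-0.0005  0.0712 -0.3492] rows 5
```

View pics/c5.png

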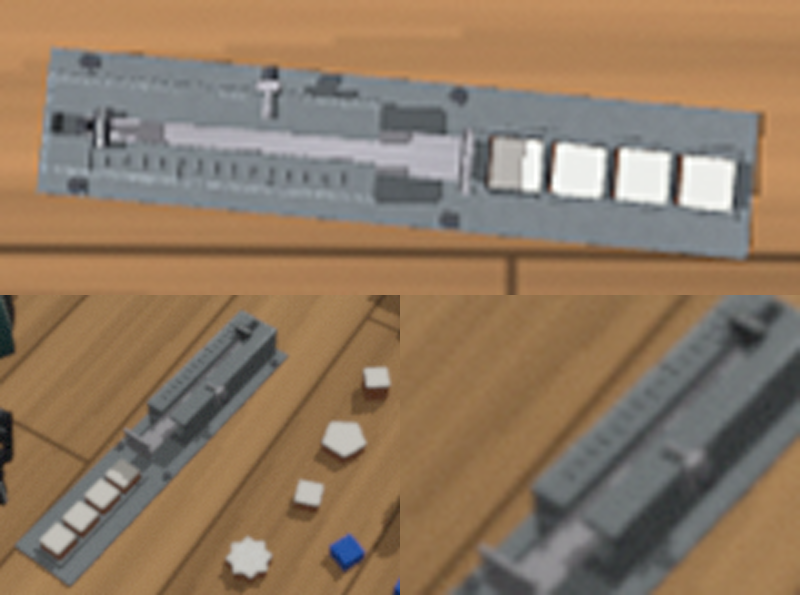

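Request:
send_rows:
  jaw: [0.5,0.5,0.5,0.5,0.5,0.5,0.5,0.5,0.5,0.5,0.5]
  delta_pos:
    - [0,0,0]
    - [0,0,0]
    - [0,0,-0.0582]
    - [0,0,-0.0582]
    - [0,0,-0.0582]
    - [0,0,-0.0582]
    - [0,0,-0.0582]
    - [0,0,-0.0582]
    - [0,0.035,0]
    - [0,0.035,0]
    - [0,0,0]
  turn: [0.118,0.118,0,0,0,0,0,0,0,0,0]
  force: 30

```text
time_s: 15.5
tcp_pos: [0.4765, -0.0438, 0.1086]
tcp_rot: [-0.028, 0.025, 0.707, -0.706]
ft_force: [-0.9, -0.1, 0.6]
opening: 0.043
```

```bash
python3 - <<'E'
from h import *
g0=np.array([.4827,.0056,0]);gx=np.array([-.0828,-.9966,0])
plan(g0+.0505*gx+[0,0,.036],85.25)
K=ray('top',[[196.5,235.4]],.0625)[0]-g0; I=ray('top',[[235.66,227.6]],.058)[0]-g0
print(K@gx,I@gx)
E
```

```text
t 15.5 tcp [ 0.4765 -0.0438  0.1086] yaw -94.3 tooly [-0.005  0.001 -1.   ] F [-0.9 -0.1  0.6] open 0.043 q6 1.5
 turn units 0.0075 (deg about tool y 0.45 ) shift units [-0.004   0.1209  0.0012] rows 2
-0.14937553838916998 -0.061360457303300406
```

Request:
send_rows:
  jaw: [0.5,0.5,0.5,0.5,0.5,0.5,0.5]
  delta_pos:
    - [-0.002,0.03,0]
    - [0,0.04,0]
    - [0,0.03,0]
    - [0,0.015,0]
    - [0,0.006,0]
    - [0,0,0]
    - [0,0,0]
  turn: [0.004,0,0,0,0,0,0]

```text
time_s: 16.2
tcp_pos: [0.4797, -0.0446, 0.0401]
tcp_rot: [0.029, -0.03, -0.706, 0.707]
ft_force: [-0.5, 0.7, -0.8]
opening: 0.0426
```

```bash
python3 - <<'E'
from h import *
g0=np.array([.4827,.0056,0]);gx=np.array([-.0828,-.9966,0])
plan(g0+.0505*gx+[0,0,.036],85.25)
E
```

```text
t 16.2 tcp [ 0.4797 -0.0446  0.0401] yaw -94.8 tooly [ 0.001 -0.    -1.   ] F [-0.5  0.7 -0.8] open 0.0426 q6 1.51
 turn units -0.0008 (deg about tool y -0.05 ) shift units [0.0019 0.0069 0.0004] rows 1
```

Request:
send_rows:
  jaw: [0.3,0.2,0.1,0,0,0,0,0]
  delta_pos:
    - [0,0,0]
    - [0,0,0]
    - [0,0,0]
    - [0,0,0]
    - [0,0,0]
    - [0,0,0]
    - [0,0,0]
    - [0,0,0]
  turn: [0,0,0,0,0,0,0,0]
  force: 40

```text
time_s: 17.0
tcp_pos: [0.4793, -0.0443, 0.0394]
tcp_rot: [-0.03, 0.03, 0.707, -0.706]
ft_force: [-1.2, 4.0, 4.9]
opening: 0.003
```

```bash
python3 - <<'E'
from h import *
g0=np.array([.4827,.0056,0]);gx=np.array([-.0828,-.9966,0])
plan(g0+.0505*gx+[0,0,.04],85.25); o=get_obs(); print('gx of tcp',(o['tcp_pos']-g0)@gx,'F along gx',o['ft_force']@gx)
E
```

```text
t 17.0 tcp [ 0.4793 -0.0443  0.0394] yaw -94.82 tooly [ 0.  0. -1.] F [-1.2  4.   4.9] open 0.003 q6 1.51
 turn units -0.0011 (deg about tool y -0.07 ) shift units [ 0.0013 -0.0009  0.0008] rows 1
gx of tcp 0.050025121561172746 F along gx -3.9045008484326753
```

Request:
send_rows:
  jaw: [0,0,0,0,0,0,0,0,0,0]
  delta_pos:
    - [0,0,0.006]
    - [0,0,0.014]
    - [0,0,0.017]
    - [0,0,0.02]
    - [0,0,0.02]
    - [0,0,0.02]
    - [0,0,0.014]
    - [0,0,0.006]
    - [0,0,0]
    - [0,0,0]
  turn: [0,0,0,0,0,0,0,0,0,0]

```text
time_s: 18.0
tcp_pos: [0.4735, -0.1143, 0.0394]
tcp_rot: [-0.03, 0.03, 0.707, -0.706]
ft_force: [0.7, 5.9, 5.3]
opening: 0.003
```

```bash
python3 - <<'E'
from h import *
g0=np.array([.4827,.0056,0]);gx=np.array([-.0828,-.9966,0])
plan(g0+.12*gx+[0,0,.04],85.25); o=get_obs(); print('gx of tcp',(o['tcp_pos']-g0)@gx,'F along gx',o['ft_force']@gx)
t=snap('top','t6'); s=snap('scene','s6')
a=cv2.resize(t[215:250,180:260],(800,350),interpolation=cv2.INTER_CUBIC)   # x10
u=proj('scene',[g0-.09*gx+[0,0,.055]])[0].astype(int);print(u)
x0,y0=u[0]-50,u[1]-20
b=cv2.resize(s[y0:y0+31,x0:x0+100],(800,248),interpolation=cv2.INTER_CUBIC); print(x0,y0)
cv2.imwrite('pics/c6.png',np.vstack([a,b]))
E
```

```text
t 18.0 tcp [ 0.4735 -0.1143  0.0394] yaw -94.83 tooly [ 0.001  0.001 -1.   ] F [0.7 5.9 5.3] open 0.003 q6 1.37
 turn units -0.0014 (deg about tool y -0.08 ) shift units [ 0.0013 -0.001  -0.0004] rows 1
gx of tcp 0.12024404901933182 F along gx -5.893170025640735
[239 161]
189 141
```

View pics/c6.png

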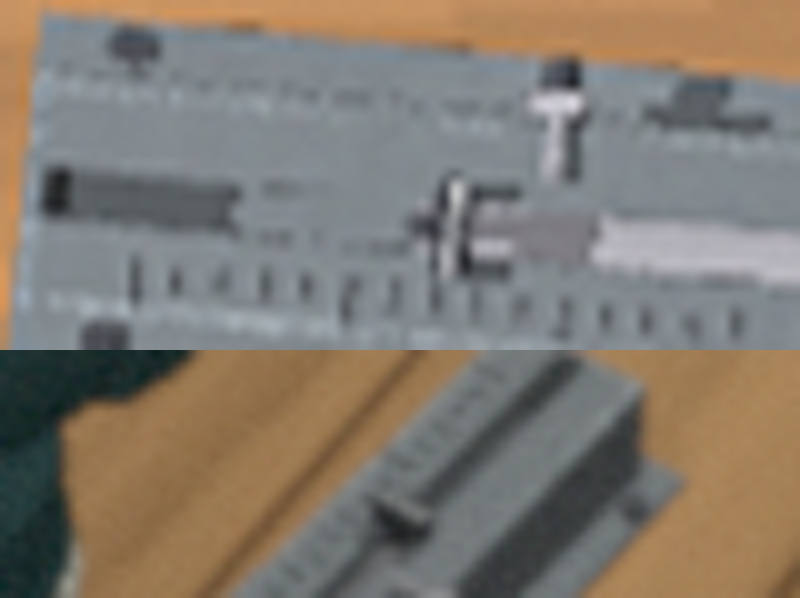

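```bash
cat >> h.py <<'E'
g0=np.array([.4827,.0056,0]);gx=np.array([-.0828,-.9966,0]);gy=np.array([.9966,-.0828,0])
def prof(im,n,ys,z,xs):
    g=cv2.cvtColor(im,cv2.COLOR_BGR2GRAY).astype('float32')
    P=np.array([[g0+x*gx+y*gy+[0,0,z] for x in xs] for y in ys])
    uv=proj(n,P).reshape(len(ys),len(xs),2).astype('float32')
    return cv2.remap(g,uv[...,0],uv[...,1],cv2.INTER_CUBIC)
def peak(p,xs,w=.005):
    p=p-np.median(p); i=np.argmax(p); k=abs(xs-xs[i])<w; q=np.clip(p[k]-.25*p[i],0,None); return (q*xs[k]).sum()/q.sum()
E
python3 - <<'E'
from h import *
t=cv2.imread('pics/t6.png'); xs=np.arange(-.11,-.03,.0005)
for y in(-.008,-.006,-.004,0,.004,.006,.008): 
    k=np.arange(-.095,-.076,.0005); p=prof(t,'top',[y],.0625,k)[0]; print('rider',y,peak(p,k).round(4),p[::2].astype(int))
for y in(.008,.011,.014,.017,.02,.024):
    k=np.arange(-.075,-.048,.0005); p=prof(t,'top',[y],.055,k)[0]; print('idx',y,peak(p,k).round(4),p[::3].astype(int))
t=cv2.imread('pics/t5.png')
for y in(-.008,-.006,.006,.008):
    k=np.arange(-.16,-.14,.0005); p=prof(t,'top',[y],.0625,k)[0]; print('rider0',y,peak(p,k).round(4),p[::2].astype(int))
E
```

```text
rider -0.008 -0.0846 [139 139 139 139 142 142 121  92  95 135 163 158 131  93  60  47  60  76
  80  81]
rider -0.006 -0.0851 [115 122 132 142 152 151 127  99 107 148 170 158 125  80  47  45  78 105
 108 107]
rider -0.004 -0.0771 [107 114 126 140 151 148 126 103 114 148 160 147 121  84  62  82 127 158
 162 163]
rider 0 -0.084 [117 103  91  79  77  69  57  59  79 106 128 137 127 103  86  93 110 120
 124 129]
rider 0.004 -0.0839 [132 128 124 125 125 114 100  90  86  98 130 150 135 103  90  98 115 128
 138 142]
rider 0.006 -0.0838 [141 141 143 149 148 134 114  87  65  79 130 165 152 122 102  96 106 125
 143 152]
rider 0.008 -0.0838 [137 136 137 140 137 129 114  86  65  95 154 192 175 135 100  76  72  89
 106 115]
idx 0.008 -0.0675 [113 109 107 119 136 142 138 135 135 137 137 136 135 135 135 133 136 139]
idx 0.011 -0.0567 [101  97  90  96 117 131 135 134 134 135 136 138 139 139 137 136 135 132]
idx 0.014 -0.0637 [139 139 136 135 136 132 138 152 152 137 118 103 106 124 136 137 136 134]
idx 0.017 -0.0636 [135 136 136 135 134 128 144 167 172 147 112  81  86 118 136 140 137 136]
idx 0.02 -0.0631 [137 138 137 137 135 131 143 164 185 163 119  85  90 124 136 139 137 136]
idx 0.024 -0.0635 [143 137 135 136 135 134 143 163 173 145 105  81 105 142 143 140 135 136]
rider0 -0.008 -0.1517 [137 135 132 124  97  69  89 155 195 181 135  85  48  38  58  79  85  84
  83  80]
rider0 -0.006 -0.1518 [129 128 133 129  99  74  97 158 192 174 128  70  31  40  90 128 130 127
 126 123]
rider0 0.006 -0.1421 [129 132 127 109  95 100 119 134 137 124  94  67  65  83 106 122 137 142
 144 144]
rider0 0.008 -0.1587 [140 144 138 122 107 104 109 119 132 125 100  73  62  63  67  76  83  84
  83  80]
```

Request:
send_rows:
  jaw: [0,0,0,0,0,0,0]
  delta_pos:
    - [0,0,0.005]
    - [0,0,0.008]
    - [0,0,0.008]
    - [0,0,0.004]
    - [0,0,0.002]
    - [0,0,0]
    - [0,0,0]
  turn: [0,0,0,0,0,0,0]

```text
time_s: 18.8
tcp_pos: [0.4722, -0.1303, 0.0394]
tcp_rot: [-0.03, 0.03, 0.707, -0.706]
ft_force: [1.2, 5.6, 5.4]
opening: 0.0028
```

```bash
cat > m.py <<'E'
from h import *
import sys
o=get_obs(); print('gx of tcp',((o['tcp_pos']-g0)@gx).round(5),'F',o['ft_force'].round(1),'open',o['opening'],o['time_s'])
N=6; fs=[grab_frame('top')[:,:,::-1] for _ in range(N)]; t=np.mean(fs,0).astype('float32').round().astype('uint8'); cv2.imwrite(f'pics/{sys.argv[1]}.png',t)
ys=[-.009,-.007,.006,.007,.008,.009]; k=np.arange(-.078,-.054,.00025)
r=[]
for y in ys:
    p=prof(t,'top',[y],.0625,k)[0]; r.append(peak(p,k,.003)); print('rider',y,r[-1].round(4),p[::4].astype(int))
q=[]
for y in(.015,.017,.019,.021,.023):
    p=prof(t,'top',[y],.055,k)[0]; q.append(peak(p,k,.003)); print('idx',y,q[-1].round(4),p[::4].astype(int))
s=np.mean([grab_frame('scene')[:,:,::-1] for _ in range(N)],0).astype('float32'); cv2.imwrite(f'pics/{sys.argv[1]}s.png',s)
print('diff',np.median(q)-np.mean([np.mean(r[:2]),np.mean(r[2:])]))
a=cv2.resize(t[218:245,210:255],(750,450),interpolation=cv2.INTER_CUBIC) 
cv2.imwrite(f'pics/{sys.argv[1]}c.png',a)
E
python3 m.py t7
```

```text
gx of tcp 0.13627 F [1.2 5.6 5.4] open 0.002804187342553998 18.8
rider -0.009 -0.0683 [140 143 144 138 129 109  81  81 127 172 176 149 116  92  79  82  92  94
  89  84  81  79  75  78]
rider -0.007 -0.0684 [133 133 132 130 126 105  75  84 144 199 199 161 114  75  53  68  88  96
  98  97  90  87  84  89]
rider 0.006 -0.0563 [134 137 149 153 137 114 108 123 138 141 131 105  81  86 121 148 143 132
 137 146 157 166 169 162]
rider 0.007 -0.0756 [141 147 160 164 146 121 109 115 125 135 134 112  86  82 101 116 115 112
 116 123 131 141 146 143]
rider 0.008 -0.0758 [140 145 157 159 140 118 106 108 116 130 133 114  88  76  80  85  89  92
  92  93  95 100 106 109]
rider 0.009 -0.0759 [136 137 144 142 125 107 102 109 117 125 124 106  87  76  77  80  85  88
  86  82  78  76  81  89]
idx 0.015 -0.0637 [135 135 135 136 137 138 138 138 139 139 136 135 144 157 165 164 152 131
 111  93  88  94 112 128]
idx 0.017 -0.0635 [136 136 136 136 136 135 135 134 135 134 129 130 143 160 171 173 160 136
 111  88  78  86 107 128]
idx 0.019 -0.0632 [135 136 137 137 138 137 137 136 136 134 130 133 144 158 174 183 173 148
 117  92  82  90 113 131]
idx 0.021 -0.0632 [137 137 138 137 138 138 139 139 138 135 132 135 144 156 172 179 168 143
 115  91  81  94 118 134]
idx 0.023 -0.0635 [145 147 146 143 140 137 136 137 138 136 134 138 146 156 169 172 157 134
 106  86  82 101 128 141]
diff 0.006118188995596782[ WARN:0@10.264] global loadsave.cpp:1063 imwrite_ Unsupported depth image for selected encoder is fallbacked to CV_8U.
```

Request:
send_rows:
  jaw: [0,0,0,0,0]
  delta_pos:
    - [0,0,0.003]
    - [0,0,0.002]
    - [0,0,0.001]
    - [0,0,0]
    - [0,0,0]
  turn: [0,0,0,0,0]

```text
time_s: 19.9
tcp_pos: [0.4719, -0.1337, 0.0394]
tcp_rot: [-0.029, 0.03, 0.707, -0.706]
ft_force: [1.1, 7.0, 4.6]
opening: 0.0029
```

```bash
python3 m.py t8 2>/dev/null
```

```text
gx of tcp 0.13976 F [1.1 7.  4.6] open 0.0029066067985487167 19.9
rider -0.009 -0.0661 [140 140 139 140 140 142 146 142 119 105 124 163 174 154 120  91  71  67
  77  81  82  82  82  82]
rider -0.007 -0.0662 [133 129 126 127 130 133 136 130 109  99 123 156 162 145 111  73  48  56
  81  91  89  90  91  90]
rider 0.006 -0.0566 [126 120 115 115 127 143 147 140 122  91  76 107 155 167 142 115 103 105
 122 147 165 170 169 163]
rider 0.007 -0.0652 [126 120 119 122 134 147 151 144 124  94  80 112 157 166 144 114  92  85
  99 121 136 145 146 143]
rider 0.008 -0.0652 [130 127 126 130 140 147 149 143 123  92  83 116 158 165 143 109  81  62
  67  85  96 104 107 107]
rider 0.009 -0.0653 [136 135 134 134 139 142 140 134 114  85  81 120 159 163 140 108  79  58
  60  72  77  80  82  83]
idx 0.015 -0.0636 [136 136 136 136 135 135 135 136 137 137 133 130 140 155 163 163 151 132
 111  93  88  94 112 130]
idx 0.017 -0.0635 [136 137 137 136 136 136 136 135 135 134 129 130 144 161 171 173 160 136
 111  88  79  87 107 129]
idx 0.019 -0.0631 [135 136 137 137 138 137 137 136 136 134 130 133 144 157 173 183 173 149
 118  92  82  90 114 132]
idx 0.021 -0.0632 [137 137 138 138 139 138 138 138 138 136 132 135 144 156 171 179 168 144
 116  91  81  95 118 135]
idx 0.023 -0.0635 [146 147 145 142 139 138 137 137 138 136 134 138 146 156 169 172 157 134
 106  86  82 101 128 141]
diff 0.0011122793714132828
```

View pics/t8c.png

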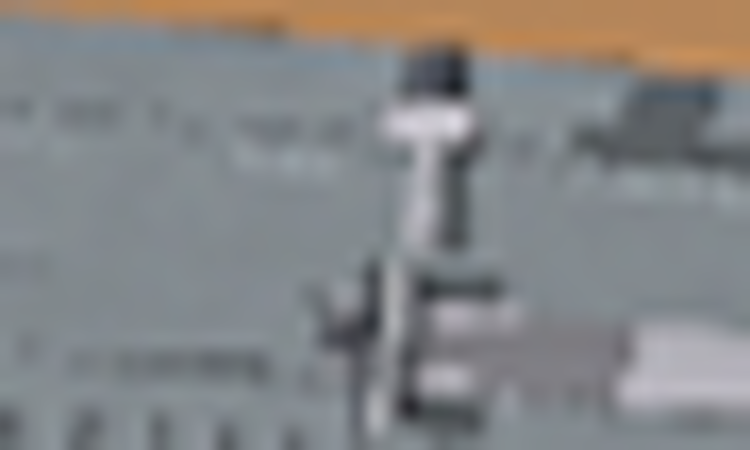

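Request:
send_rows:
  jaw: [0,0,0,0]
  delta_pos:
    - [0,0,0.001]
    - [0,0,0.001]
    - [0,0,0]
    - [0,0,0]
  turn: [0,0,0,0]

```text
time_s: 20.9
tcp_pos: [0.4718, -0.1349, 0.0394]
tcp_rot: [-0.029, 0.03, 0.707, -0.706]
ft_force: [1.5, 6.9, 5.2]
opening: 0.0033
```

```bash
python3 m.py t9 2>/dev/null | egrep 'gx|diff|rider'; python3 - <<'E'
from h import *
t=cv2.imread('pics/t9.png'); k=np.arange(-.078,-.05,.00025)
# all rows averaged for the line / tongue, over three tilt slopes
ys=np.r_[np.arange(-.0105,-.0065,.0005),np.arange(.0065,.0105,.0005)]
for nm,d in(('t6',.0207),('t7',.0047),('t8',.0012),('t9',0)):
    im=cv2.imread(f'pics/{nm}.png'); kk=k-d
    p=prof(im,'top',ys,.0625,kk).mean(0); i=30+np.argmax(p[30:75]); w=slice(i-10,i+11); q=np.clip(p[w]-np.percentile(p[w],20),0,None)
    print(nm,'rider avg, carried on',((q*k[w]).sum()/q.sum()).round(5), p[20:84:4].astype(int))
for y0,y1 in((.013,.024),(.025,.03),(.030,.036)):
    p=prof(t,'top',np.arange(y0,y1,.0005),.055,k).mean(0); print(y0,p[::4].astype(int))
# tongue in the scene view, for several heights
s=cv2.imread('pics/t9s.png')
r=prof(s,'scene',ys,.0625,k).mean(0); print('scene rider',k[np.argmax(r)],r[::4].astype(int))
for z in(.05,.053,.056,.059,.0625):
    p=prof(s,'scene',np.arange(.014,.023,.0005),z,k).mean(0); print('scene z',z,k[np.argmax(p)],p[::4].astype(int))
print(proj('scene',[g0-.0635*gx+[0,0,.0625]]),proj('scene',[g0-.0635*gx+.018*gy+[0,0,.055]]))
x,y=proj('scene',[g0-.0635*gx+[0,0,.06]])[0].astype(int)
cv2.imwrite('pics/t9sc.png',cv2.resize(s[y-18:y+18,x-24:x+24],(768,576),interpolation=cv2.INTER_CUBIC)); print(x-24,y-18)
E
```

```text
gx of tcp 0.14093 F [1.5 6.9 5.2] open 0.0033360513844298955 20.9
rider -0.009 -0.0637 [140 140 140 141 141 142 145 143 135 124 100  78  93 140 169 160 131 101
rider -0.007 -0.0638 [133 130 127 127 128 130 132 132 132 123  94  73 107 169 205 184 141 103
rider 0.006 -0.0563 [128 119 109 105 115 131 145 149 143 121 103 113 137 148 143 122  89  70
rider 0.007 -0.071 [127 119 112 110 121 137 152 160 152 130 108 110 125 136 141 128  99  78
rider 0.008 -0.0711 [131 126 121 122 129 139 153 161 153 130 110 106 114 127 139 129 105  80
rider 0.009 -0.0715 [136 135 133 132 134 138 144 150 141 122 106 104 111 122 133 125 103  81
diff 0.002131301171702349
t6 rider avg, carried on -0.06336 [137 139 140 140 135 114  89  91 129 166 168 141 107  81  70  79]
t7 rider avg, carried on -0.06378 [138 141 144 139 125 105  93 106 135 155 146 119  94  82  84  93]
t8 rider avg, carried on -0.06443 [136 140 143 139 122  99  98 130 161 160 135 105  82  71  79  91]
t9 rider avg, carried on -0.06387 [137 143 145 139 124 103  93 108 137 155 144 116  92  81  82  89]
0.013 [137 138 138 137 137 137 136 136 136 135 13
[... 554 characters left out ...]
14 116 118 118 118 118 118 118]
scene z 0.053 -0.06999999999999999 [119 119 119 120 121 122 124 126 127 125 121 114 106  97  91  87  87  89
  94 100 105 110 114 116 118 118 118 118]
scene z 0.056 -0.06799999999999999 [119 119 119 119 119 120 120 122 123 125 126 124 120 113 105  96  90  87
  88  91  95 101 106 110 114 116 117 118]
scene z 0.059 -0.06624999999999999 [119 119 119 119 118 118 119 119 120 121 123 124 125 123 119 112 104  97
  92  89  90  93  97 102 106 110 112 114]
scene z 0.0625 -0.06399999999999999 [118 118 118 119 119 118 118 117 117 118 118 118 119 121 122 121 117 111
 104  97  93  91  91  94  97 101 103 106]
[[233.68173175 166.10539212]] [[239.13334212 171.07694103]]
209 148
```

View pics/t9sc.png

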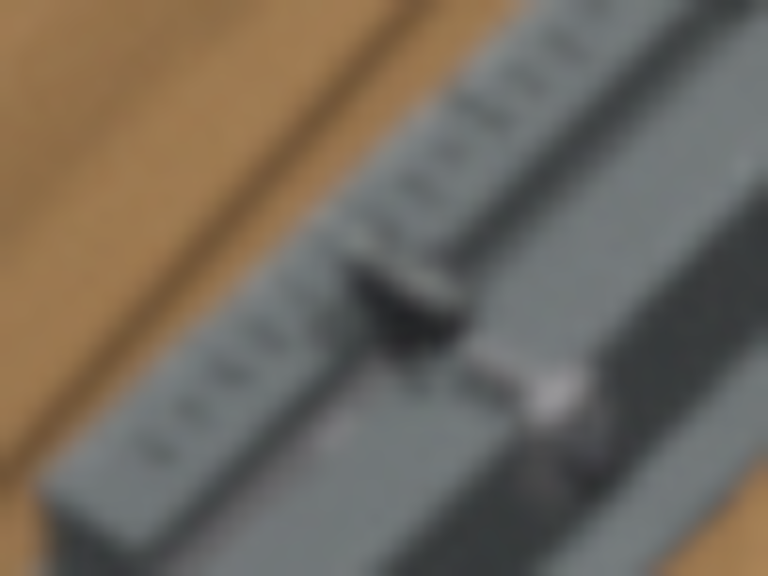

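Request:
send_rows:
  jaw: [0,0,0,0]
  delta_pos:
    - [0,0,0.0005]
    - [0,0,0.0005]
    - [0,0,0]
    - [0,0,0]
  turn: [0,0,0,0]

```text
time_s: 21.9
tcp_pos: [0.4718, -0.1355, 0.0394]
tcp_rot: [-0.029, 0.03, 0.707, -0.706]
ft_force: [0.7, 7.4, 4.5]
opening: 0.0029
```

```bash
python3 m.py t10 2>/dev/null | egrep 'gx'; python3 - <<'E'
from h import *
k=np.arange(-.078,-.05,.00025)
ys=np.r_[np.arange(-.0105,-.0065,.0005),np.arange(.0065,.0105,.0005)]
for nm in('t9','t10'):
    im=cv2.imread(f'pics/{nm}.png')
    p=prof(im,'top',ys,.0625,k).mean(0); i=30+np.argmax(p[30:75]); w=slice(i-10,i+11); q=np.clip(p[w]-np.percentile(p[w],20),0,None)
    print(nm,'rider avg',((q*k[w]).sum()/q.sum()).round(5),k[i], p[20:84:4].astype(int))
    p=prof(im,'top',np.arange(.013,.024,.0005),.057,k).mean(0);i=30+np.argmax(p[30:75]); w=slice(i-10,i+11); q=np.clip(p[w]-np.percentile(p[w],20),0,None)
    print(' idx',((q*k[w]).sum()/q.sum()).round(5),k[i])
E
```

```text
gx of tcp 0.14149 F [0.7 7.4 4.5] open 0.002924671528321204 21.9
t9 rider avg -0.06387 -0.06399999999999999 [137 143 145 139 124 103  93 108 137 155 144 116  92  81  82  89]
 idx -0.06329 -0.06324999999999999
t10 rider avg -0.06353 -0.06374999999999999 [134 139 142 140 131 112  93  98 130 157 154 128 102  87  84  93]
 idx -0.06332 -0.06324999999999999
```

Request:
send_rows:
  jaw: [0,0,0,0,0,0,0,0,0,0,0,0]
  delta_pos:
    - [0,0,-0.004]
    - [0,0,-0.007]
    - [0,0,-0.009]
    - [0,0,-0.009]
    - [0,0,-0.009]
    - [0,0,-0.009]
    - [0,0,-0.009]
    - [0,0,-0.009]
    - [0,0,-0.009]
    - [0,0,-0.009]
    - [0,0,-0.009]
    - [0,0,-0.009]
  turn: [0,0,0,0,0,0,0,0,0,0,0,0]

```text
time_s: 23.7
tcp_pos: [0.4767, -0.0752, 0.0394]
tcp_rot: [-0.03, 0.03, 0.707, -0.706]
ft_force: [-0.4, 4.9, 5.0]
opening: 0.0034
```

Request:
send_rows:
  jaw: [0,0,0,0,0,0,0,0,0,0,0,0]
  delta_pos:
    - [0,0,-0.009]
    - [0,0,-0.009]
    - [0,0,-0.009]
    - [0,0,-0.007]
    - [0,0,-0.006]
    - [0,0,-0.004]
    - [0,0,-0.003]
    - [0,0,-0.002]
    - [0,0,-0.002]
    - [0,0,-0.001]
    - [0,0,0]
    - [0,0,0]
  turn: [0,0,0,0,0,0,0,0,0,0,0,0]

```text
time_s: 24.9
tcp_pos: [0.4793, -0.0443, 0.0394]
tcp_rot: [-0.03, 0.03, 0.707, -0.706]
ft_force: [-0.2, 4.2, 5.9]
opening: 0.0031
```

Request:
send_rows:
  jaw: [0,0,0]
  delta_pos:
    - [0,0,-0.0005]
    - [0,0,-0.0005]
    - [0,0,0]
  turn: [0,0,0]

```text
time_s: 25.2
tcp_pos: [0.4794, -0.0437, 0.0394]
tcp_rot: [-0.03, 0.03, 0.707, -0.706]
ft_force: [-1.9, 4.1, 5.7]
opening: 0.0029
```

Request:
send_rows:
  jaw: [0,0,0]
  delta_pos:
    - [0,0,-0.0005]
    - [0,0,-0.0005]
    - [0,0,0]
  turn: [0,0,0]

```text
time_s: 25.5
tcp_pos: [0.4794, -0.0433, 0.0394]
tcp_rot: [0.03, -0.03, -0.706, 0.707]
ft_force: [-1.3, 2.2, 6.3]
opening: 0.0028
```

Request:
send_rows:
  jaw: [0,0,0]
  delta_pos:
    - [0,0,-0.0005]
    - [0,0,-0.0005]
    - [0,0,0]
  turn: [0,0,0]

```text
time_s: 25.8
tcp_pos: [0.4794, -0.0433, 0.0394]
tcp_rot: [0.03, -0.03, -0.706, 0.707]
ft_force: [-2.3, -3.0, 6.7]
opening: 0.0028
```

Request:
send_rows:
  jaw: [0.1,0.2,0.35,0.45,0.45,0.45,0.45,0.45,0.45,0.45,0.45,0.45]
  delta_pos:
    - [0,0,0.0005]
    - [0,0,0]
    - [0,0,0]
    - [0,0,0]
    - [0,-0.01,0]
    - [0,-0.03,0]
    - [0,-0.05,0]
    - [0,-0.06,0]
    - [0,-0.06,0]
    - [0,-0.03,0]
    - [0,0,0]
    - [0,0,0]
  turn: [0,0,0,0,0,0,0,0,0,0,0,0]

```text
time_s: 27.0
tcp_pos: [0.4792, -0.043, 0.183]
tcp_rot: [0.03, -0.03, -0.706, 0.706]
ft_force: [-0.7, 0.3, -0.9]
opening: 0.0383
```

Request:
send_rows:
  jaw: [0.45,0.45,0.45,0.45,0.45,0.45,0.45,0.45,0.45,0.45]
  delta_pos:
    - [0,0,0.03]
    - [0,0,0.06]
    - [0,0,0.07]
    - [0,0,0.07]
    - [0,0,0.07]
    - [0,0,0.07]
    - [0,0,0.05]
    - [0,0,0.02]
    - [0,0,0]
    - [0,0,0]
  turn: [0,0,0,0,0,0,0,0,0,0]

```text
time_s: 28.0
tcp_pos: [0.457, -0.3052, 0.1823]
tcp_rot: [-0.03, 0.029, 0.707, -0.706]
ft_force: [-0.1, 0.3, 0.3]
opening: 0.0387
```

```bash
python3 m.py t11 2>/dev/null | egrep 'gx'; python3 - <<'E'
from h import *
k=np.arange(-.078,-.05,.00025)
ys=np.r_[np.arange(-.0105,-.0065,.0005),np.arange(.0065,.0105,.0005)]
im=cv2.imread('pics/t11.png')
p=prof(im,'top',ys,.0625,k).mean(0); i=30+np.argmax(p[30:75]); w=slice(i-10,i+11); q=np.clip(p[w]-np.percentile(p[w],20),0,None)
print('rider avg',((q*k[w]).sum()/q.sum()).round(5),k[i])
p=prof(im,'top',np.arange(.013,.024,.0005),.057,k).mean(0);i=30+np.argmax(p[30:75]); w=slice(i-10,i+11); q=np.clip(p[w]-np.percentile(p[w],20),0,None)
print(' idx',((q*k[w]).sum()/q.sum()).round(5),k[i])
kk=np.arange(.03,.07,.00025)
for nm in('t5','t11'):
    p=prof(cv2.imread(f'pics/{nm}.png'),'top',np.r_[np.arange(-.017,-.013,.0005),np.arange(.013,.017,.0005)],.06,kk).mean(0); print('tab',nm,kk[np.argmax(p)],p[40:120:4].astype(int))
a=cv2.resize(im[205:275,172:362],(800,295),interpolation=cv2.INTER_CUBIC); s=cv2.imread('pics/t11s.png')
b=cv2.resize(s[110:310,110:380],(405,300),interpolation=cv2.INTER_CUBIC); c=cv2.resize(im[100:300,130:410],(395,300))
cv2.imwrite('pics/c11.png',np.vstack([a,np.hstack([b,c])]))
E
```

```text
gx of tcp 0.31185 F [-0.1  0.3  0.3] open 0.03873688326294641 28.0
rider avg -0.06352 -0.06374999999999999
 idx -0.06331 -0.06324999999999999
tab t5 0.049750000000000016 [133 135 135 133 130 125 115 112 130 158 168 155 137 124 116 115 121 128
 133 129]
tab t11 0.049750000000000016 [131 132 133 131 128 123 113 109 127 154 164 152 135 122 114 113 119 126
 130 127]
```

View pics/c11.png

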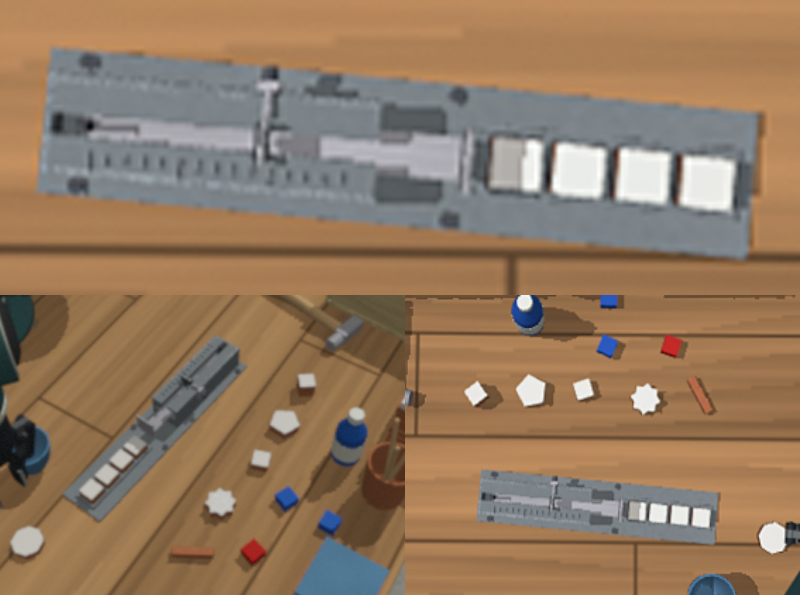

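```bash
python3 -c "
from bench import sign_off; print(sign_off())"
```

```text
the job is handed in; nothing more can be done
None
```

The job is done and handed in at about 28.6 s of the 72 s allowed.

- **Tiles:** I picked two spares and set them in empty pockets 3 and 1. Two-view triangulation put both at the same height above the table as the tiles, so neither was the 30 mm blank. The pocket 3 tile met the floor at the expected height with about 5 N. The pocket 1 tile went down past the walls without contact, and both views show it flush with the row.
- **Blade:** I gripped the tab, drew the blade about 92 mm, and eased it back until it met its home stop.

The last checks, with the arm clear:

| Check | Reading |
|---|---|
| Rider line | gauge x = -63.5 mm |
| Index | gauge x = -63.3 mm |
| Tab | x = 49.75 mm, the same as before the draw |

- **Rider accuracy:** single-frame readings of the rider scattered by about ±0.5 mm, because the line is only about one pixel wide. The final position therefore relies on an average of several frames, shifted by how far the arm had moved.
- **Camera agreement:** heights from the two cameras read about 6 mm too high, a calibration bias. I used the top view for the rider reading. The scene view was too blurred to confirm it finely.
- **Other objects:** everything else in the final pictures looks to be where it was.

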